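Prop up the bearing-ball feed tray on its over-centre stay

ROBOT

A 6-joint arm with a two-finger parallel gripper is mounted at the origin on a cart in front of the work surface, level with it; the furniture and walls round the work are solid. World frame = base frame: x ahead of the robot, y to its left, z up, the work surface at z = 0. Lengths are in m, angles in degrees, forces in N, time in s.
With the tool pointing down it reaches from about 0.325 to 0.85 m from the base axis. Payload 15.5 kg.
Tool frame: the origin (TCP) lies midway between the tips of the shut fingers; the grasp point (between the pads) lies 19 mm behind it; z points along the fingers, y is the line along which they close (so a half turn about z gives the same grasp; the last joint's range is limited). The gripper opens to 91 mm and grips with 3 to 60 N. Pads are 32 mm wide; open, the fingers measure 118 mm over their backs; the gripper's body (76 mm by 178 mm) begins 60 mm behind the grasp point.
Start: joints at [66.549, 28.281, 77.091, -0, 74.628, -5.472], TCP at [0.193, 0.594, 0.214] pointing down, gripper open.
Joint ranges: [-166.48, 166.48], [-47.26, 123.95], [12.59, 153.08], [-70.14, 250.14], [6.76, 159.57], [-176.63, 176.63]. Speed limits (degrees/s): [108.29, 108.29, 147.25, 172.46, 172.46, 172.46].

INTERFACE

Orientations are given as a 3x3 rotation matrix whose columns are the frame's x, y, z axes.
In Python, from bench import ctrl gives the robot as it stands. The module is installed in compiled form; this text tells all that it offers. Calls block until the motion is done:
- ctrl.goto(position, orientation): joint-space move of the TCP to a pose.
- ctrl.move_l(position, vel=0.15, ori=None, contact_N=None): straight line of the TCP; ori=None keeps the orientation; vel is the mean speed in m/s. With contact_N (N) it stops when the force on the tool has changed by that much, and returns True; else False.
- ctrl.movej(angles): joint-space move.
- ctrl.command_gripper(opening): opening from 0.0 (shut) to 1.0 (fully open); the grip force is fixed at half the most; returns when the fingers have stopped.
- ctrl.sleep(seconds).
- ctrl.ik(position, orientation): joint angles nearest the present ones, or None.
- ctrl.read_camera(name): name is "scene" or "top" or "wrist"; returns the picture (480x640x3 uint8, blue, green, red); there is no depth.
- ctrl.camera_params(name): a dict with "fx", "fy", "cx", "cy" (pixels), "pose" (4x4, takes a point from camera to world coordinates); the wrist camera has in their place "T_tool_cam" (4x4, takes a point from camera to tool coordinates, whose origin is the TCP and whose axes are the flange's). Camera axes: x right, y up, looking along -z (the intrinsics and any distortion apply to the point x, -y, -z); pixel columns grow to the right and rows downward; lengths in m; the calibration is good to about 2 mm. A picture is of the moment at which its call begins: read the wrist's pose just before it. camera_params takes no time and is no camera call.
A pose or a line that the arm cannot do raises ctrl.MotionError and nothing moves.
- ctrl.sign_off(): hands the job in; it is judged then, once.
Readings, each from a call of its own:
- ctrl.current_t(): time.
- ctrl.current_q(): joint angles.
- ctrl.current_dq(): joint speeds.
- ctrl.current_effort(): joint torques, N m.
- ctrl.current_tool_pos(): TCP position.
- ctrl.current_eef_rot(): TCP orientation.
- ctrl.current_contact_force(): force on the tool from outside, world axes, zero at the start.
- ctrl.current_wrist_torque(): the same for the moment, N m.
- ctrl.current_grip_width(): opening from 0.0 (shut) to 1.0 (fully open).
- ctrl.current_grasp_force(): force on a finger pad.
Only numpy, scipy, OpenCV 4.12 (cv2) and the standard library are available. Lean on these libraries where they do the work, as an engineer would, in place of code of your own. Each camera call takes 0.05 s, during which the arm holds its last target. There are 200 camera calls.

TASK

Set the ball feeder going: bring up its hinged tray, which has a bow handle on the free end, and push the knee of the folding stay on its near side through past centre onto the stop, so that the tray stays up by itself and all five balls have run down into the grooved channel beside the hinge and lie there in single file. The tray sinks again when let go before the stay is locked. Spill no ball, and leave the oil can, the tin, the spanner and the sanding block where they are.

Things in the scene. Friction and masses are not known exactly. Their poses are not given: they have to be found in the camera images.
- feeder: bench feeder, fixed; plywood base 208x262 mm, top at 12 mm. Origin: underside near its middle; x away from the robot, y from the tray's free end to its hinged end, z up. Tray's outer near wall at x=-72 mm; the folding stay runs just outside it. In front of the stay an upright cheek plate, x=-102 to -97, y=-105 to +15, top at 46 mm
- tray (a joint): angle of the hinged sheet-metal tray (160 mm along x, 220 mm long, walls 28 mm): 0 = down, floor leaning 3 deg back to its free end; grows as that end rises; 0.61 = as far as the stay lets it. Oil-damped hinge: about 10 N at the handle at 0.17 rad/s, more if faster. Let go, it sinks slowly by itself, 0.03 to 0.05 rad/s, and folds the stay again, unless the stay is locked
- hinge (a point): point on the tray's hinge axis (which runs along the feeder's x), at feeder x=0, y=100, z=55 mm: the lower end of the tray's floor when raised
- handle (a point): middle of the bow handle's round bar, 10 mm thick, 76 mm long, parallel to the hinge axis and 232 mm from it; it stands upright on the tray's free end wall (the feeder's -y end), with 33 mm clear between wall and bar
- knee (a joint): bend of the folding stay at its knee: 0 = folded (tray down), 2.66 = both links in one line (dead centre, tray highest), 2.87 = on its stop, locked, knee 7 mm past the line. Loose pins: below 2.66 the tray's weight folds it again, above 2.66 the weight holds it on the stop. Lifting the tray alone cannot bring it past 2.66
- knee_roller (a point): middle of the roller on the knee: steel, turns freely, 18 mm diameter, 22 mm long along x. Links 67 mm: one from the foot pin on the base (feeder y=-72, z=18), one to the tray's wall 170 mm from the hinge. Tray down: behind the cheek, y=-6, z=30. It swings round the foot pin up and to -y; dead centre y=-57, z=83; locked y=-64, z=84. A slow push takes 5 to 20 N
- channel (a point): floor of the grooved channel at its near, lower end stop, on its centre line. Its x runs 165 mm up along the channel (parallel to the hinge, rising 10 deg, away from the robot), z is square to the floor; groove 20 mm wide between the hinge and an upright outer rail. The tray's slanted guide rail lets the balls out over the channel's far, upper end
- ball1: bearing ball, bare steel, 18 mm diameter, 24 g; origin at its centre. Starts in the tray; all five are alike
- ball2: bearing ball, bare steel, 18 mm diameter, 24 g; origin at its centre. Starts in the tray; all five are alike
- ball3: bearing ball, bare steel, 18 mm diameter, 24 g; origin at its centre. Starts in the tray; all five are alike
- ball4: bearing ball, bare steel, 18 mm diameter, 24 g; origin at its centre. Starts in the tray; all five are alike
- ball5: bearing ball, bare steel, 18 mm diameter, 24 g; origin at its centre. Starts in the tray; all five are alike
- oil_can: bystander: oil can 61 mm across, 115 mm high; origin under its middle
- steel_tin: bystander: grey steel tin box with a lid, 78x118x64 mm; origin under its middle
- spanner_b: bystander: combination spanner lying flat, 152 mm long along its y, 24 mm wide, 8 mm thick; origin under its middle
- sanding_block: bystander: brown sanding block 64x100x34 mm; origin under its middle

How it is judged:
By the outcome, as a careful person would: the job done as asked, in the order asked, and still so for the second after the job is handed in, with the robot touching nothing.
It also fails if it takes over 54 s, if anything falls off the work surface, if the arm or the gripper's body presses on something with over 40 N, if the wrist force passes 120 N, or if a joint passes its speed limit or range.

## Working session

There is one attempt and no reset: what is moved stays moved. The work goes in short steps, each a Python script; the robot and the scene stay as the last script left them, time stands still between calls to the robot, and variables do not carry over. Pictures are saved under pics/ and viewed, at most 10 in all, crops included, and the job is handed in when it is done.

```bash
mkdir -p pics
python3 - <<'E'
from bench import ctrl
import cv2,numpy as np
np.set_printoptions(precision=4,suppress=True)
for n in("scene","top"):
    cv2.imwrite(f"pics/{n}0.png",ctrl.read_camera(n)); print(n,ctrl.camera_params(n))
print(ctrl.camera_params("wrist"),ctrl.current_eef_rot(),ctrl.current_t())
E
```

```text
scene {'fx': 514.4902602260591, 'fy': 514.4902602260591, 'cx': 318.8072368459325, 'cy': 246.38125456902787, 'pose': array([[ 0.8249,  0.278 , -0.4923,  0.0057],
       [-0.5653,  0.3945, -0.7244, -0.8879],
       [-0.0071,  0.8758,  0.4826,  0.6614],
       [ 0.    ,  0.    ,  0.    ,  1.    ]])}
top {'fx': 559.2400731359058, 'fy': 559.2400731359058, 'cx': 311.19422340170064, 'cy': 231.73270930751534, 'pose': array([[ 0.0242,  0.9902, -0.1373,  0.3852],
       [-0.9997,  0.0251,  0.0052, -0.0969],
       [ 0.0086,  0.1371,  0.9905,  1.2749],
       [ 0.    ,  0.    ,  0.    ,  1.    ]])}
{'fx': 390.97820688979346, 'fy': 390.97820688979346, 'cx': 316.6214488468181, 'cy': 236.87612578400203, 'T_tool_cam': array([[-0.0007,  0.9546,  0.2978,  0.0852],
       [ 1.    ,  0.0004,  0.001 , -0.0001],
       [ 0.0008,  0.2978, -0.9546, -0.1708],
       [ 0.    ,  0.    ,  0.    ,  1.    ]])} [[-0.9512  0.3087 -0.0004]
 [ 0.3087  0.9512 -0.001 ]
 [ 0.0001 -0.0011 -1.    ]] 0.1
```

View pics/scene0.png

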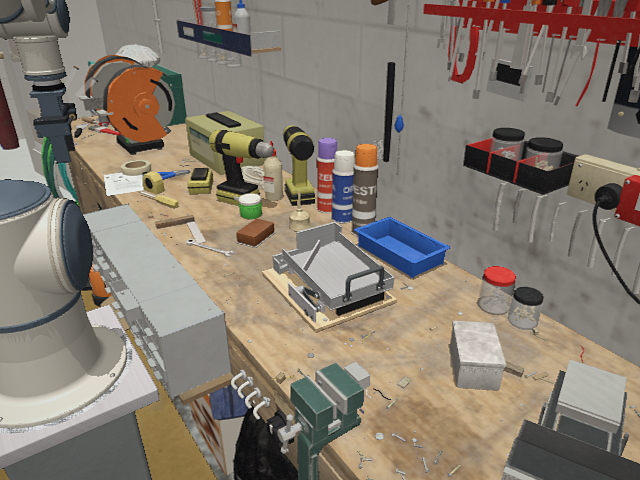

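View pics/top0.png

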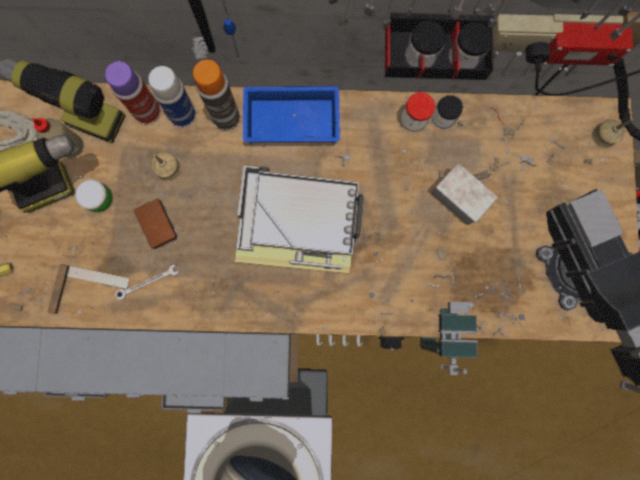

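The scene picture shows the feeder at about (330,275) with its handle towards the camera's right. In the top picture its base spans about (235..360, 165..272) and the handle is at (359,215). I'll enlarge both.

Run:
```python
import cv2
a=cv2.imread("pics/top0.png")[160:280,225:375]; cv2.imwrite("pics/t1.png",cv2.resize(a,None,fx=5,fy=5,interpolation=cv2.INTER_CUBIC))
a=cv2.imread("pics/scene0.png")[215:335,255:405]; cv2.imwrite("pics/s1.png",cv2.resize(a,None,fx=5,fy=5,interpolation=cv2.INTER_CUBIC))
```

```text
(no output)
```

View pics/t1.png

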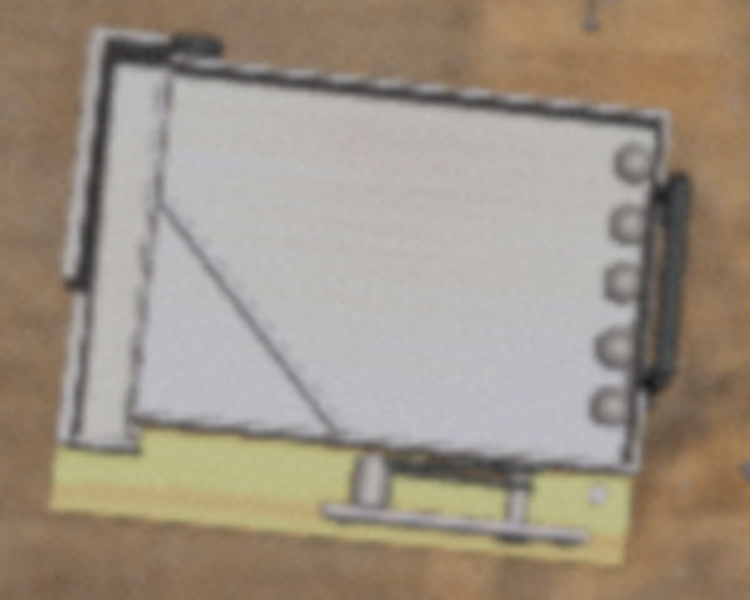

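View pics/s1.png

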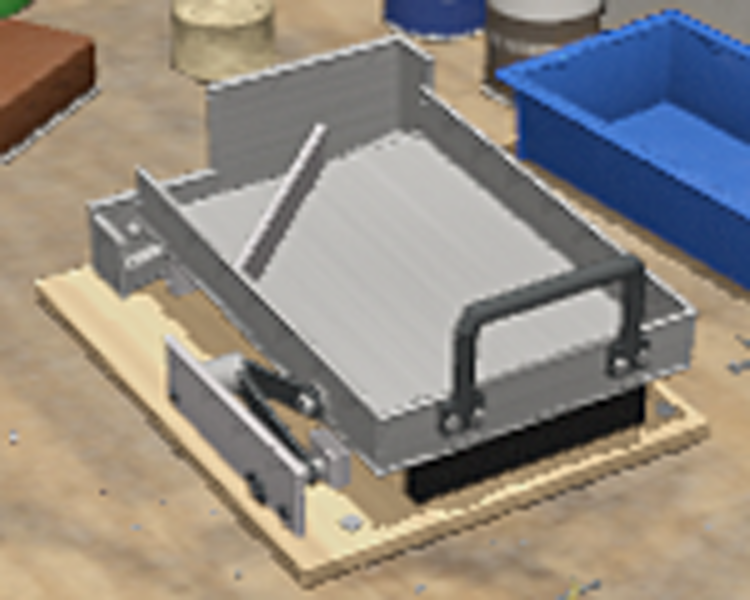

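The top crop shows the handle bar from (678,178) to (660,385), the cheek top from (325,510) to (588,537), and the base's near corners at (48,512) and (622,565). The scene crop shows base corners at (38,283), (305,575) and (708,428), and handle bends at (467,318) and (632,265). The five balls lie along the free-end wall. I'll fit the feeder pose to these points.

```bash
cat > h.py <<'E'
from bench import ctrl
import numpy as np, cv2
from scipy.optimize import least_squares
np.set_printoptions(precision=4,suppress=True)
def proj(n,P):
    c=ctrl.camera_params(n);T=np.linalg.inv(c["pose"]);p=T[:3,:3]@P+T[:3,3]
    return np.array([c["cx"]-c["fx"]*p[0]/p[2],c["cy"]+c["fy"]*p[1]/p[2]])
def fw(s,P):  # feeder mm -> world m
    x,y,a=s;P=np.asarray(P)/1000.;c,d=np.cos(a),np.sin(a)
    return np.array([x+c*P[0]-d*P[1],y+d*P[0]+c*P[1],P[2]])
H=np.array([100.,55.]);F=np.array([-72.,18.])
def rot(v,t): # tray rotation by t raises the -y end
    c,s=np.cos(t),np.sin(t); return np.array([c*v[0]+s*v[1],-s*v[0]+c*v[1]])
def bar(t): return H+rot(np.array([-125.7,109.])-H,t)
PIN0=rot(np.array([-42.,148.])-H,-0.61)
def roller(t):
    d=H+rot(PIN0,t)-F;L=np.linalg.norm(d);u=d/L;h=np.sqrt(max(67**2-L*L/4,0))
    return F+d/2+h*np.array([u[1],-u[0]])
E
python3 - <<'E'
from h import *
ob=[("top",48,512,(-104,131,12)),("top",622,565,(-104,-131,12)),("top",325,510,(-99.5,15,46)),("top",588,537,(-99.5,-105,46)),
("top",678,180,(38,-125.7,109)),("top",661,382,(-38,-125.7,109)),
("scene",38,283,(-104,131,12)),("scene",305,575,(-104,-131,12)),("scene",708,428,(104,-131,12)),("scene",465,316,(-38,-125.7,109)),("scene",632,263,(38,-125.7,109))]
off={"top":(225,160),"scene":(255,215)}
f=lambda s:np.ravel([proj(n,fw(s,P))-np.array([u,v])/5-off[n] for n,u,v,P in ob])
r=least_squares(f,[.45,-.07,0.]);print(r.x,np.degrees(r.x[2]));print(r.fun.reshape(-1,2))
s=r.x;np.save("s.npy",s)
for t in(0,.2,.3,.4,.5,.55,.61):print(t,bar(t),roller(t))
a=s[2];xf=np.array([np.cos(a),np.sin(a),0]);yf=np.array([-np.sin(a),np.cos(a),0]);zz=np.array([0,0,1.])
for sg in(1,-1):
  for tl in(0,20,35,50):
    t=np.radians(tl);z=np.sin(t)*xf-np.cos(t)*zz
    R=np.c_[np.cross(sg*yf,z),sg*yf,z]
    for P in([0,*bar(0)],[0,*bar(.61)],[-90,-20,90],[-90,-41,72]):
        print(sg,tl,P,ctrl.ik(fw(s,P),R))
E
```

```text
[ 0.5848 -0.0753 -0.0612] -3.504259665414955
[[ 2.7204 -1.3194]
 [ 3.4048 -1.9729]
 [-1.8722  0.2541]
 [-0.1453 -0.4678]
 [-1.5035  5.0603]
 [-0.7577  0.0378]
 [ 0.7425 -0.4492]
 [ 3.3104 -1.0139]
 [ 3.557  -2.2679]
 [-2.0721 -0.0875]
 [-4.7725  0.1764]]
0 [-125.7  109. ] [-5.9412 29.1906]
0.2 [-110.4729  152.7633] [-11.4498  46.6823]
0.3 [-99.6614 173.2871] [-15.3465  53.7684]
0.4 [-86.8549 192.629 ] [-20.5835  60.9575]
0.5 [-72.1814 210.5958] [-28.4248  68.894 ]
0.55 [-64.1897 219.0068] [-34.5384  73.5484]
0.61 [-54.0597 228.5572] [-50.9149  81.5958]
1 0 [0, np.float64(-125.69999999999999), np.float64(109.0)] [ -24.7805   33.7011   85.7036   -0.       60.5953 -111.2762]
1 0 [0, np.float64(-54.05971478229873), np.float64(228.5571787083345)] [ -18.2761   25.1247   80.27     -0.       74.6053 -104.7718]
1 0 [-90, -20, 90] [ -17.1263   28.2878  102.2566   -0.       49.4555 -103.6221]
1 0 [-90, -41, 72] [ -19.4543   30.1545  102.7283   -0.       47.1172 -105.9501]
1 20 [0, np.float64(-125.69999999999999), np.float64(109.0)] [ -29.8528   28.1549  103.1752   16.786    31.7102 -129.3507]
1
[... 2002 characters left out ...]
 -11.2471]
-1 35 [0, np.float64(-54.05971478229873), np.float64(228.5571787083345)] [-25.7484  14.1919 110.9669  30.8168  25.0771  43.096 ]
-1 35 [-90, -20, 90] [-26.2406  28.553  132.8642 137.3175  19.0866 -67.8733]
-1 35 [-90, -41, 72] [-29.9076  32.0096 133.1371 138.3314  22.5603 -72.715 ]
-1 50 [0, np.float64(-125.69999999999999), np.float64(109.0)] [-40.5057  36.2703 126.6207 130.6323  37.4088 -73.0553]
-1 50 [0, np.float64(-54.05971478229873), np.float64(228.5571787083345)] [-30.234   16.9618 123.7589 109.595   21.4528 -38.8682]
-1 50 [-90, -20, 90] [-32.7473  47.9213 147.327  155.3085  63.6173 -98.2457]
-1 50 [-90, -41, 72] [ -37.1858   51.9115  146.8473  152.3325   66.1936 -101.2406]
```

Run:
```python
from h import *
ob=[("top",48,512,(-104,131,12)),("top",622,565,(-104,-131,12)),("top",325,510,(-99.5,15,46)),("top",588,537,(-99.5,-105,46)),
("top",669.5,281,(0,-125.7,109)),
("scene",38,283,(-104,131,12)),("scene",305,575,(-104,-131,12)),("scene",708,428,(104,-131,12)),("scene",549,290,(0,-125.7,109)),
("scene",168,340,(-102,15,46)),("scene",303,472,(-102,-105,46)),
("top",660,112,(85,-121.7,71)),("top",638,468,(-72,-121.7,71)),("scene",382,416,(-72,-121.7,71)),("scene",693,315,(88,-121.7,71))]
off={"top":(225,160),"scene":(255,215)}
def f(s):
    o=[]
    for n,u,v,P in ob:
        P=np.array(P,float)
        if P[2]==12:P[:2]+=s[3:5]
        if P[0] in(85,88):P[0]=88
        if P[2]==109:P[0]+=s[5]
        o.append(proj(n,fw(s[:3],P))-np.array([u,v])/5-off[n])
    return np.ravel(o)
r=least_squares(f,[.58,-.07,0.,0,0,0],loss="soft_l1");print(r.x,np.degrees(r.x[2]));print(f(r.x).reshape(-1,2))
s=r.x[:3];np.save("s.npy",s)
print("bar world",fw(s,[r.x[5],*bar(0)]))
```

```text
[ 0.5858 -0.0783 -0.0691 -5.8354  6.6156  5.4512] -3.9571876456726893
[[ 0.5533  0.0773]
 [ 1.2069  0.3425]
 [-0.8475 -0.2484]
 [ 0.8371 -0.5422]
 [ 0.4722 -0.0295]
 [-1.4131 -0.8855]
 [-0.2315 -1.3045]
 [ 0.7063 -2.1466]
 [-0.1562 -0.2483]
 [-1.6573 -1.4655]
 [-1.4603 -0.4125]
 [ 1.989  -0.3811]
 [ 0.3692  0.4675]
 [-0.3074  0.2755]
 [ 0.9914 -1.507 ]]
bar world [ 0.5826 -0.2041  0.109 ]
```

```bash
cat >> h.py <<'E'
s=np.load("s.npy");a=s[2];xf=np.array([np.cos(a),np.sin(a),0]);yf=np.array([-np.sin(a),np.cos(a),0]);zz=np.array([0,0,1.])
def ori(tl,yaw=0,sg=-1): # tilt toward robot; face yaw about z
    c,d=np.cos(np.radians(yaw)),np.sin(np.radians(yaw));x=c*xf+d*yf;y=c*yf-d*xf
    t=np.radians(tl);z=np.sin(t)*x-np.cos(t)*zz
    return np.c_[np.cross(sg*y,z),sg*y,z]
E
python3 - <<'E'
from h import *
for tl in(22,25,30):
  for yw in(0,-6,-12):
    for P in([-90,20,150],[-90,0,75],[-90,-41,72]):print(tl,yw,P,ctrl.ik(fw(s,P),ori(tl,yw)))
ctrl.goto([.45,.30,.33],ori(0))
ctrl.goto(fw(s,[5,bar(0)[0],220]),ori(0))
p=ctrl.current_tool_pos();R=ctrl.current_eef_rot();im=ctrl.read_camera("wrist")
cv2.imwrite("pics/w1.png",im);np.savez("w1.npz",p=p,R=R);print(p,R,ctrl.current_t())
E
```

```text
22 0 [-90, 20, 150] [-16.031   16.445  117.6041  10.7756  24.7781  68.9784]
22 0 [-90, 0, 75] [-19.091   26.3417 122.21    29.1654  11.577   47.2558]
22 0 [-90, -41, 72] [-25.1586  27.002  121.4999  35.9754  13.3336  34.9842]
22 -6 [-90, 20, 150] [-13.872   16.466  117.5648   3.597   24.0577  83.0842]
22 -6 [-90, 0, 75] [-16.958   26.3258 122.2682  15.3954   9.9033  68.3277]
22 -6 [-90, -41, 72] [-23.1143  26.9314 121.7621  26.6217  10.9697  51.5702]
22 -12 [-90, 20, 150] [-11.6996  16.6161 117.2839  -3.8895  24.2043  97.497 ]
22 -12 [-90, 0, 75] [-14.7908  26.3826 122.0612  -2.6289   9.5702  93.6738]
22 -12 [-90, -41, 72] [-20.9959  26.932  121.7599  11.4131   9.5709  74.0682]
25 0 [-90, 20, 150] [-16.6168  16.2452 120.2422  15.9085  19.7493  63.4771]
25 0 [-90, 0, 75] [-19.8186  26.8555 124.8909  58.4469   7.7902  17.35  ]
25 0 [-90, -41, 72] [-26.1469  27.5147 124.1316  61.6717  10.4471   8.4425]
25 -6 [-90, 20, 150] [-14.0631  16.2693 120.1957   5.4243  18.6693  81.1372]
25 -6 [-90, 0, 75] None
25 -6 [-90, -41, 72] [-23.7407  27.4458 124.4443  57.1611   6.883   20.493 ]
25 -12 [-
[... 222 characters left out ...]
06  28.526  129.4065 128.4368  10.8763 -53.9447]
30 0 [-90, -41, 72] [-27.945   29.1526 128.5436 114.8101  12.9406 -46.4508]
30 -6 [-90, 20, 150] [-14.4139  16.5186 124.6431  14.0875   9.1851  72.2245]
30 -6 [-90, 0, 75] [-17.9231  28.516  129.4982 152.8203   8.7252 -70.0002]
30 -6 [-90, -41, 72] [-24.8865  29.1079 128.9547 134.0472  10.324  -57.5167]
30 -12 [-90, 20, 150] [-11.1157  16.7195 124.2136 -14.8665   9.467  108.8682]
30 -12 [-90, 0, 75] [-14.6305  28.5522 129.1723 184.9272   7.7461 -93.7335]
30 -12 [-90, -41, 72] [-21.6808  29.1082 128.9512 160.1184   8.4315 -75.2776]
[ 0.5824 -0.2031  0.2203] [[ 0.9977 -0.0679  0.0004]
 [-0.0679 -0.9977  0.0001]
 [ 0.0004 -0.0001 -1.    ]] 4.0667
```

View pics/w1.png

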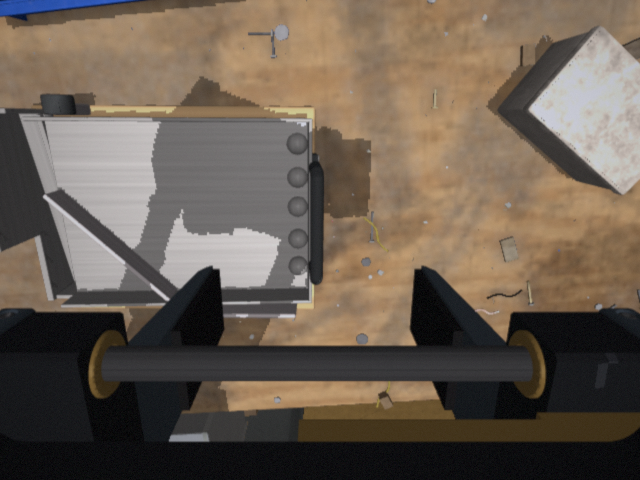

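The wrist picture has the bar at u≈317, v 160–283, midway between the finger tips (u≈317). All five balls lie against the end wall. I'll check the fit, then grip and start lifting.

```bash
cat >> h.py <<'E'
def lift(ts,p0,per=0.06):
    # p0: TCP when gripped at tray angle 0; follow the bar's arc
    for t in ts:
        d=bar(t)-bar(0);P=p0+(yf*d[0]+zz*d[1])/1000
        D=np.linalg.norm(P-ctrl.current_tool_pos())
        c=ctrl.move_l(P,vel=max(.005,min(.03,D/.5)),contact_N=35)
        f=ctrl.current_contact_force()
        print(round(t,3),c,"F",f,"Fy,Fx",f@yf,f@xf,"w",ctrl.current_grip_width(),"err",ctrl.current_tool_pos()-P,round(ctrl.current_t(),2))
        if c:break
E
python3 - <<'E'
from h import *
w=np.load("w1.npz");c=ctrl.camera_params("wrist");T=c["T_tool_cam"]
Pt=w["R"].T@(fw(s,[5.5,*bar(0)])-w["p"]);q=T[:3,:3].T@(Pt-T[:3,3])
uv=np.array([c["cx"]-c["fx"]*q[0]/q[2],c["cy"]+c["fy"]*q[1]/q[2]]);print("pred bar",uv)
if np.linalg.norm(uv-[317,222])<12:
    ctrl.command_gripper(.5)
    p=fw(s,[5,bar(0)[0],90]);print("contact",ctrl.move_l(p,vel=.12,contact_N=12),ctrl.current_tool_pos()-p)
    ctrl.command_gripper(0)
    print("width",ctrl.current_grip_width(),ctrl.current_grasp_force(),ctrl.current_contact_force(),ctrl.current_t())
    p0=ctrl.current_tool_pos();np.save("p0.npy",p0)
    if ctrl.current_grip_width()>.05: lift(np.arange(.06,.25,.06),p0)
E
```

```text
pred bar [317.7558 232.0863]
contact False [ 0.0004 -0.0002  0.0007]
width 0.10170732013016377 30.00998854637146 [1.6871 8.2926 2.7668] 6.775
0.06 False F [ 1.8221  3.2528 -3.2219] Fy,Fx 3.3707420686644665 1.5932877689576914 w 0.10110526257751819 err [0.     0.0001 0.0002] 7.43
0.12 False F [ 1.101   1.3975 -2.4687] Fy,Fx 1.4701514298789429 1.0019222803193977 w 0.10328289496765031 err [-0.      0.0001  0.0002] 8.09
0.18 False F [ 0.0485 -0.19   -2.0783] Fy,Fx -0.18618459443475988 0.06150597204369711 w 0.10306668625475021 err [ 0.     -0.      0.0003] 8.75
0.24 False F [-0.0808 -4.419  -0.2888] Fy,Fx -4.414012459660704 0.22437812655394007 w 0.10231455587350458 err [ 0.0001 -0.0002  0.0002] 9.41
```

Run:
```python
from h import *
p0=np.load("p0.npy")
lift([.30,.36,.42,.48,.53,.57,.59,.60,.605],p0)
ctrl.sleep(1.0)
a=ctrl.read_camera("scene")[165:325,255:405];b=ctrl.read_camera("top")[160:280,225:375]
a=cv2.resize(a,None,fx=2.6,fy=2.6,interpolation=3);b=cv2.resize(b,None,fx=2.6,fy=2.6,interpolation=3)
b=cv2.copyMakeBorder(b,0,a.shape[0]-b.shape[0],0,0,0)
cv2.imwrite("pics/u1.png",np.hstack([a,b]));print(ctrl.current_t())
```

```text
0.3 False F [-1.4298 -5.4236  0.7412] Fy,Fx -5.509303742192606 -1.0520917533606418 w 0.10036593106011674 err [ 0.0001 -0.0003  0.0002] 10.06
0.36 False F [-0.4105 -6.8984  1.7147] Fy,Fx -6.910262295196531 0.06655750883902262 w 0.0994566800534683 err [ 0.0002 -0.0005  0.0003] 10.71
0.42 False F [-0.7457 -7.7042  2.6392] Fy,Fx -7.737265348798689 -0.2122371228469806 w 0.10050554917864568 err [ 0.0002 -0.0006  0.0004] 11.36
0.48 False F [-2.2866 -7.4065  4.5083] Fy,Fx -7.546682815794508 -1.7700321155240253 w 0.10080693463587893 err [ 0.0002 -0.0008  0.0006] 12.01
0.53 False F [-2.8037 -9.5671  6.7077] Fy,Fx -9.737745700289945 -2.136786537050224 w 0.09636318883624091 err [ 0.0003 -0.001   0.0007] 12.65
0.57 False F [ -2.5957 -10.3874   8.4914] Fy,Fx -10.54180357333194 -1.8726700590016074 w 0.0999797797224592 err [ 0.0003 -0.0011  0.0008] 13.28
0.59 False F [ -2.7119 -10.7564   9.4748] Fy,Fx -10.91789762186626 -1.9631719440243367 w 0.10082624381860292 err [ 0.0003 -0.0012  0.0009] 13.89
0.6 False F [ -2.8614 -11.1678   9.2542] Fy,Fx -11.338677525657058 -2.083894434226902 w 0.0996588107309272 err [ 0.0003 -0.0012  0.0009] 14.43
0.605 False F [ -2.976  -10.6566   9.4556] Fy,Fx -10.836563733993717 -2.2334626763742693 w 0.0993229877313336 err [ 0.0003 -0.0013  0.0009] 14.81
15.9083
```

View pics/u1.png

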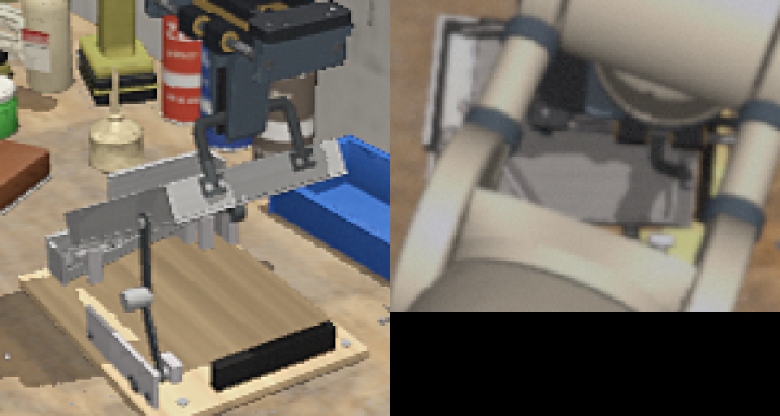

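The tray is up, and the roller is at scene pixel ≈(307.7,279.6), slightly to the hinge side. The balls have left the visible part of the tray. I'll check the roller pixel against the model and check IK along the push path.

Run:
```python
from h import *
for t in(.55,.58,.6,.605):
  for x in(-86,-90):print(t,x,roller(t),proj("scene",fw(s,[x,*roller(t)])))
p=ctrl.current_tool_pos();print(p,fw(s,[5,*bar(.605)]))
for P in([-110,30,170],[-92,15,78],[-92,-10,73],[-92,-42,72],[-130,-30,140]):print(P,ctrl.ik(fw(s,P),ori(22)))
print(ctrl.current_q())
```

```text
0.55 -86 [-34.5384  73.5484] [303.9107 279.3229]
0.55 -90 [-34.5384  73.5484] [302.2592 279.8485]
0.58 -86 [-40.0023  76.8655] [305.1334 279.1891]
0.58 -90 [-40.0023  76.8655] [303.475  279.7172]
0.6 -86 [-45.7276  79.6341] [306.4347 279.332 ]
0.6 -90 [-45.7276  79.6341] [304.7698 279.8631]
0.605 -86 [-47.8812  80.5083] [306.9293 279.4535]
0.605 -90 [-47.8812  80.5083] [305.262  279.9858]
[ 0.5874 -0.1337  0.2097] [ 0.587  -0.1335  0.2278]
[-110, 30, 170] [-15.094   12.6791 118.5085   9.0218  27.479   71.638 ]
[-92, 15, 78] [-16.8712  25.7924 122.4836  25.3188  11.2895  53.1093]
[-92, -10, 73] [-20.6894  26.5973 122.4282  32.4534  11.5943  42.504 ]
[-92, -42, 72] [-25.4153  26.9383 121.7364  36.6451  13.2736  34.071 ]
[-130, -30, 140] [-25.8905  15.5322 122.4904  21.1436  22.8252  49.9078]
[-18.4443  26.6283  80.8175  -0.1001  72.442   75.561 ]
```

Run:
```python
from h import *
O=ori(22)
A,B,C=[-110,15,170],[-92,12,56],[-92,-46,70]
assert all(ctrl.ik(fw(s,P),O) is not None for P in(A,B,C))
def st(m): print(m,round(ctrl.current_t(),2),ctrl.current_tool_pos(),ctrl.current_contact_force())
ctrl.command_gripper(.22); st("rel")
p=ctrl.current_tool_pos();ctrl.move_l(p+[0,0,.05],vel=.15); st("up")
ctrl.goto(fw(s,A),O); st("A")
ctrl.command_gripper(0); st("shut")
print(ctrl.move_l(fw(s,B),vel=.15,contact_N=15)); st("B")
print(ctrl.move_l(fw(s,C),vel=.035,contact_N=32)); st("push")
q=ctrl.current_tool_pos()-[s[0],s[1],0];print("feeder y",q@yf*1000,"x",q@xf*1000)
a=ctrl.read_camera("scene")[165:325,255:405];cv2.imwrite("pics/u2.png",cv2.resize(a,None,fx=3.7,fy=3.7,interpolation=3))
```

```text
rel 16.3 [ 0.5869 -0.1321  0.2086] [ 0.8918 -0.877   1.1345]
up 16.78 [ 0.5869 -0.132   0.2585] [ 0.4333  1.1032 -0.1817]
A 17.68 [ 0.4783 -0.0562  0.1703] [ 0.9337 -1.0495  0.0986]
shut 18.15 [ 0.4773 -0.0558  0.17  ] [-0.119   0.3443 -0.4822]
False
B 19.42 [ 0.4948 -0.0601  0.056 ] [-0.1191 -0.9569  0.351 ]
True
push 20.23 [ 0.4926 -0.0781  0.0608] [ 0.2164 11.9812  8.1366]
feeder y -6.206786953357705 x -92.9758456024727
```

View pics/u2.png

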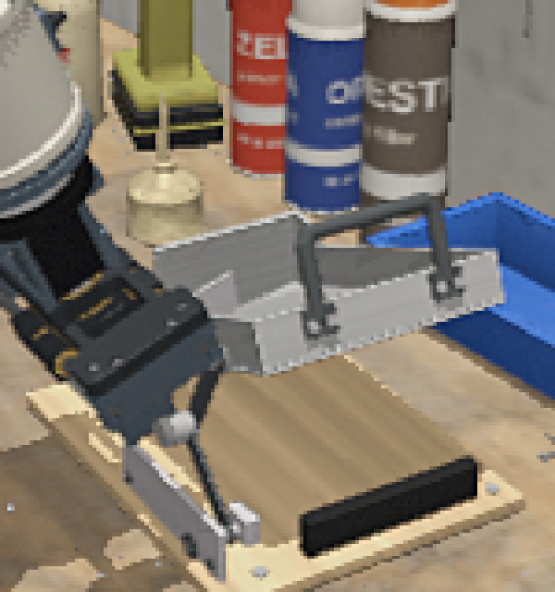

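The finger's face is on the hinge side of the roller, with the stay bent at tray angle ≈0.5. The stop at 32 N came from the damper because I pushed too fast, so I'll push more slowly.

Run:
```python
from h import *
for y,z,v in((-14,63,.008),(-22,66,.010),(-30,68,.012),(-38,70,.012),(-46,71,.010)):
    c=ctrl.move_l(fw(s,[-92,y,z]),vel=v,contact_N=30)
    q=ctrl.current_tool_pos()-[s[0],s[1],0];f=ctrl.current_contact_force()
    print(y,c,"y",q@yf*1000,"F",f@xf,f@yf,f[2],round(ctrl.current_t(),2))
    if c:break
a=ctrl.read_camera("scene")[165:325,255:405];cv2.imwrite("pics/u3.png",cv2.resize(a,None,fx=3.7,fy=3.7,interpolation=3))
```

```text
-14 True y -7.877909340368505 F 0.6097338691100956 14.019559489755682 8.76051245730144 20.93
```

View pics/u3.png

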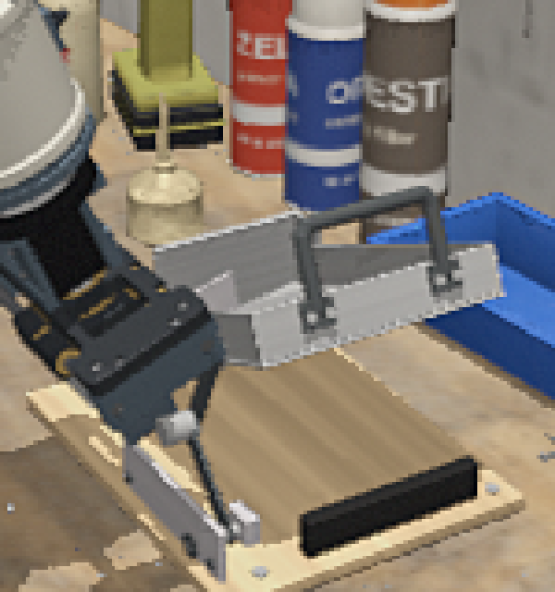

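Run:
```python
from h import *
obs=np.array([[300,232],[437,195]])/3.7+[255,165];ro=np.array([178,428])/3.7+[255,165]
m=obs.mean(0);print(m,ro)
for t in(.35,.4,.45,.5,.55):print(t,proj("scene",fw(s,[7,*bar(t)])),roller(t),proj("scene",fw(s,[-85,*roller(t)])))
```

```text
[354.5946 222.7027] [303.1081 280.6757]
0.35 [357.4054 233.964 ] [-17.7477  57.3153] [300.7071 281.9554]
0.4 [355.6817 228.4685] [-20.5835  60.9575] [301.2985 281.1436]
0.45 [353.8254 223.0431] [-24.032   64.7768] [302.0299 280.3885]
0.5 [351.8445 217.7094] [-28.4248  68.894 ] [302.9777 279.7136]
0.55 [349.7473 212.4883] [-34.5384  73.5484] [304.3228 279.1918]
```

The tray is at ≈0.455 rad and the roller at about y=-24, z=65. The tilted contact force suggests the tip corner is riding on the roller's upper side. I'll back off, go lower so the flank touches, and push slowly.

```bash
cat > push.py <<'E'
from h import *
def push(path,cn=35):
    for y,z,v in path:
        c=ctrl.move_l(fw(s,[-92,y,z]),vel=v,contact_N=cn)
        q=ctrl.current_tool_pos()-[s[0],s[1],0];f=ctrl.current_contact_force()
        print(y,c,"y",round(q@yf*1000,1),"F",f@xf,f@yf,f[2],round(ctrl.current_t(),2))
        if c:return c
E
python3 - <<'E'
from push import *
push([(1,54,.05),(-5,54,.012),(-9,55,.004),(-13,56,.004),(-17,59,.005)])
a=ctrl.read_camera("scene");cv2.imwrite("pics/full4.png",a)
E
```

```text
1 False y 0.8 F 0.07109090696260009 -0.6483235822187989 0.2526749239028958 21.37
-5 False y -4.5 F 0.4582420047662744 6.896199137438303 2.545564985838041 22.02
-9 False y -8.3 F -1.090471207318176 7.190511926741461 2.5467993655741834 23.2
-13 False y -12.8 F -1.1903090794118385 4.565401560984839 1.9287311458079053 24.38
-17 False y -17.1 F 0.2927585498175855 1.6507227347048872 0.7918648108144483 25.53
```

Run:
```python
from push import *
push([(-22,62,.008),(-28,65,.008),(-34,67,.008),(-40,68,.008),(-47,68,.008)],25)
a=ctrl.read_camera("scene")[165:325,255:405];cv2.imwrite("pics/u5.png",cv2.resize(a,None,fx=3.7,fy=3.7,interpolation=3))
```

```text
-22 False y -22.1 F 0.5853501666467146 1.7669757314831762 0.14336650446539212 26.46
-28 False y -28.1 F -0.8029045330554911 0.916901825471254 0.3155937905047499 27.45
-34 False y -34.0 F -0.8784178454573409 -0.38287841788830806 0.14867601895371307 28.39
-40 False y -40.0 F 0.6952504657171881 -0.37442174354359764 0.22263929585891112 29.3
-47 True y -44.0 F 1.7835443792303143 6.8587381729814885 1.6760107869888066 30.03
```

View pics/u5.png

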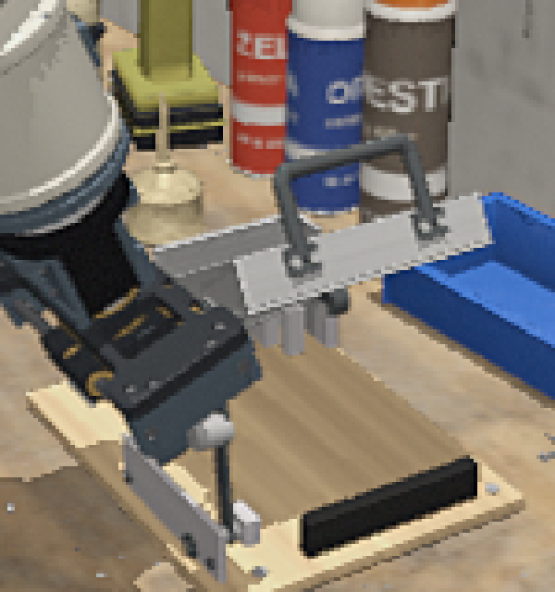

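The push force fell to zero between y=-34 and y=-40, meaning it passed over centre, and then came a hard stop at -44. The stay looks locked. I'll retreat and look at the channel and the stay.

Run:
```python
from h import *
O=ori(22)
ctrl.move_l(fw(s,[-92,-25,68]),vel=.08)
ctrl.move_l(fw(s,[-125,-20,150]),vel=.15)
ctrl.goto(fw(s,[-110,60,300]),ori(0))
ctrl.goto(fw(s,[-70,128,270]),ori(0))
ctrl.sleep(.3)
w=ctrl.read_camera("wrist");cv2.imwrite("pics/w6.png",w)
ctrl.goto([.40,.35,.33],ori(0))
sc=ctrl.read_camera("scene");t=ctrl.read_camera("top");cv2.imwrite("pics/sc6.png",sc);cv2.imwrite("pics/t6.png",t)
r=lambda i,f:cv2.resize(i,None,fx=f,fy=f,interpolation=3)
A=r(w[0:300,80:560],800/480*.6)   # 480x300
A=r(w[:330,:],.75)               # 480x247
B=r(sc[175:335,255:405],2.1)      # 315x336
C=r(t[150:285,60:385],1.45)       # 471x196
D=np.zeros((590,800,3),np.uint8)
for im,x,y in((A,0,0),(B,485,0),(C,0,260)):D[y:y+im.shape[0],x:x+im.shape[1]]=im
E=r(t[160:285,225:300],2.6); D[460:590,0:0+0]=D[460:590,0:0]
D[340:340+0]=D[340:340+0]
E=E[:240];D[345:345+E.shape[0],500:500+E.shape[1]]=E
cv2.imwrite("pics/final.png",D);print(ctrl.current_t())
```

```text
34.2667
```

View pics/final.png

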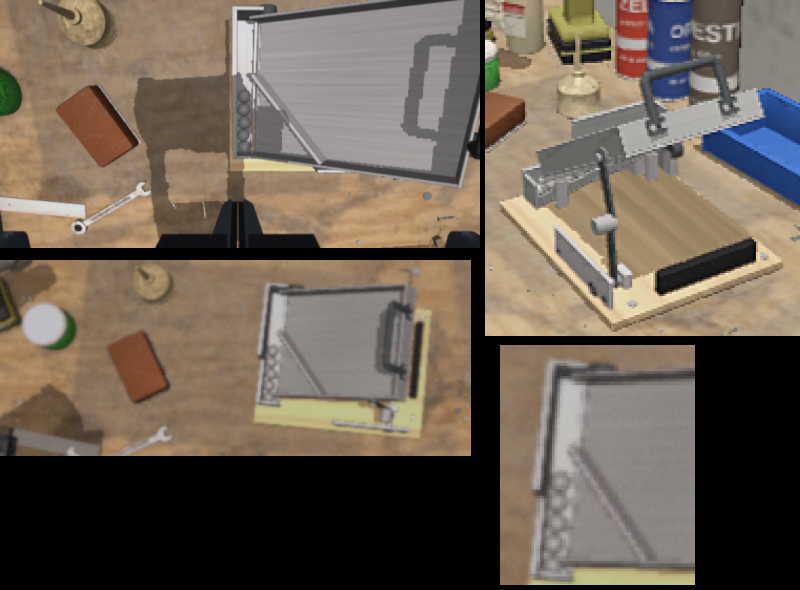

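The five balls lie in single file at the lower end of the channel: composite x≈243, y 95–150 in the wrist part, and five circles at (560,483–565) in the enlarged top part. The tray has stayed up 4 s after the retreat with the roller on its locked side (scene pixel ≈(311,281)), and the bystanders visible here are unmoved.

Run:
```python
from h import *
print(proj("scene",fw(s,[-85,-64,84])),proj("scene",fw(s,[-85,-57,83])))
print(ctrl.sign_off(),ctrl.current_t())
```

```text
[311.1327 281.4875] [309.4719 280.3302]
the job is handed in; nothing more can be done
the job is handed in; nothing more can be done
```

The job is handed in: the tray is up with its stay locked past centre, all five balls lie in single file in the channel, and I saw no bystander moved (34 s on the clock at the last check).

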